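# Close the sorted findings tins from a stack of lids

### The arm

A 6-joint arm with a two-finger parallel gripper is mounted at the origin on a cart in front of the work surface, level with it; the furniture and walls round the work are solid. World frame = base frame: x ahead of the robot, y to its left, z up, the work surface at z = 0. Lengths are in m, angles in degrees, forces in N, time in s.
With the tool pointing down it reaches from about 0.4 to 0.825 m from the base axis. Payload 7 kg.
Tool frame: the origin (TCP) lies midway between the tips of the shut fingers; the grasp point (between the pads) lies 19 mm behind it (hold_point_z is the distance from the TCP to the grasp point, in m); z points along the fingers, y is the line along which they close (so a half turn about z gives the same grasp; the last joint's range is limited). The gripper opens to 88 mm and grips with 3 to 60 N. Pads are 19 mm wide; open, the fingers measure 130 mm over their backs; the gripper's body (78 mm by 193 mm) begins 47 mm behind the grasp point.
Start: joints at [82.626, 20.546, 0.682, 0, -70.136, -16.507], TCP at [0.273, 0.617, 0.227] pointing down, gripper open.
Joint ranges: [-176.03, 176.03], [-82.01, 121.73], [-58.28, 71.71], [-173.87, 95.51], [-174.79, -0.11], [-173.66, 173.66]. Speed limits (degrees/s): [136.94, 136.94, 172.46, 180, 180, 180].

### API

Orientations are given as [roll, pitch, yaw] about the fixed x, y, z axes, in that order (R = Rz(yaw) Ry(pitch) Rx(roll)).
In Python, from plant import get_state, capture, close_job, hold_point_z gives the robot as it stands.
- The arm moves only by the shell command python3 -m inch 'ROWS' [FORCE]. ROWS is text: rows parted by semicolons, each of 5 numbers parted by spaces: the shift along the tool's x, y, z normalised to -1 to 1, where 1 is 0.15 m, then the turn about the tool's z normalised to -1 to 1, where 1 is 360 degrees, then the opening, from 0 (shut) to 1 (fully open). In form: tx ty tz spin grip; .... A call has exactly 8 rows; each row shifts and turns the commanded pose from where the row before left it, along the tool's axes as they then stand; what a row does not reach is not made up. A row lasts 1/8 s, in which the tool goes at most 62.5 mm and 10.7 degrees, less where a joint would pass 70% of its speed; a pose out of reach is approached as far as the arm can. A call with a number of a shift or a turn outside -1 to 1 is refused whole. A call with a gripper value outside its range is refused whole. The fingers move at their own pace and stop on an object; FORCE is the grip in N (left out, the last holds). Time passes only in rows, so rows that do not move let the fingers close, or fill a call up. It gives the time, the measured TCP pose, the force, the opening and the grip force at its end, in the units of the state.
- get_state(): the state, without advancing time (a new reading comes with each control period).
- capture(name): name is "scene" or "top" or "wrist"; returns a dict with "color" (480x640x3 uint8, blue, green, red), "mtx" (3x3 intrinsics, pixels), "R" (3x3) and "t" (3): a world point X has camera coordinates R X + t. Camera axes: x right, y down, z forward; pixel columns grow to the right and rows downward; lengths in m; the calibration is good to about 2 mm. A picture is of the moment at which its call begins. There is no depth.
- close_job(): hands the job in; it is judged then, once.
The state is a dict: "time_s": time; "joints": joint angles; "qd": joint speeds; "joint_torque": joint torques, N m; "tcp_pos": TCP position; "eef_rot": TCP orientation; "contact_force": force on the tool from outside, world axes, zero at the start; "moment": the same for the moment, N m; "gripper_width": finger opening in m; "gripper_force": force on a finger pad.
Only numpy, scipy, OpenCV 4.12 (cv2) and the standard library are available. Lean on these libraries where they do the work, as an engineer would, in place of code of your own. Each camera call takes 0.05 s, during which the arm holds its last target. There are 200 camera calls.

### The job

The findings are sorted into four open tins and the tins' lids are piled up in one stack on the bench. Take the stack apart and close every tin with its own lid, the one that fits it, pressed down level and fully home. Leave each tin standing where it is without spilling it, and do not disturb the dial gauge and the tweezers.

Things in the scene. Friction and masses are not known exactly. Their poses are not given: they have to be found in the camera images.
- lid_oblong: Loose slip-on lid, oblong with rounded corners, plain steel, outside 66 (x) x 96 (y) x 16 high, hollow underneath (wall and top 1.5 thick, inside 63 x 93). Origin: centre of its open lower edge; z up out of its flat top; long side along its y. At the start it lies open side down on the bench, at the bottom of the stack of lids. (mm)
- lid_large: Loose slip-on lid, round, plain steel, the largest round one: outer diameter 61, 15 high (inside diameter 58, top 1.5 thick). Origin: centre of its open lower edge; z up. Second from the bottom of the stack, on the oblong lid. (mm)
- lid_medium: Loose slip-on lid, round, plain steel, the middle size: outer diameter 48, 14 high (inside diameter 45, top 1.5 thick). Origin: centre of its open lower edge; z up. Third from the bottom, on the large lid. (mm)
- lid_small: Loose slip-on lid, round, plain steel, the smallest: outer diameter 36, 13 high (inside diameter 33, top 1.5 thick). Origin: centre of its open lower edge; z up. On top of the stack, on the medium lid. The lids only lie on one another, a few mm off centre; top of the stack 58 above the bench. (mm)
- tin_oblong: Loose open tin for the oblong lid, nearly full of short brass tubes, plain steel, rounded corners: outside 59 (x) x 89 (y) x 30 high. Origin: centre of its underside; z up. The lid, turned to match (either way round), has 2 play on each side; rim curled in by 3 over its top 5.5 as a lead-in. Lid fully home (top on the rim): lid origin 15.5 above the tin's origin. (mm)
- tin_large: Loose open round tin for the large lid, nearly full of steel rings, plain steel: outer diameter 54, 38 high. Origin: centre of its underside; z up. 2 play on each side; rim curled in by 3 over its top 5.5. Lid fully home: lid origin 24.5 above the tin's origin. (mm)
- tin_medium: Loose open round tin for the medium lid, nearly full of copper discs, plain steel: outer diameter 41, 32 high. Origin: centre of its underside; z up. 2 play on each side; rim curled in by 3 over its top 5.5. Lid fully home: lid origin 19.5 above the tin's origin. (mm)
- tin_small: Loose open round tin for the small lid, nearly full of small brass balls, plain steel: outer diameter 29, 26 high, about 110 g, so easily pushed. Origin: centre of its underside; z up. 2 play on each side; rim curled in by 3 over its top 5.5. Lid fully home: lid origin 14.5 above the tin's origin. (mm)
- dial_gauge: Bystander: small dial gauge lying on the bench, 96 x 51 x 14. Origin: under its middle. To be left alone. (mm)
- tweezers: Bystander: steel tweezers lying on the bench, 13 x 102 x 7, long along their y. Origin: under their middle. To be left alone. (mm)
There are look-alikes about, which are no part of the job. Leave any green or turquoise look-alike of the lid_oblong alone.

How it is judged (in metres and radians):
At the end, for the whole second after the job is handed in: Each of the four lids sits on its own tin, the right way up: centred within 8 mm, fully home (height within 2.5 mm of resting on the rim), level within 0.1 rad, the oblong one turned to match within 0.15 rad, released and at rest; every tin upright and within 40 mm of where it stood (horizontal distance between lid_oblong and tin_oblong below 0.008 m and z of lid_oblong in the frame of tin_oblong between 0.0125 and 0.018 m and angle between each of lid_oblong, tin_oblong, lid_large, tin_large, lid_medium, tin_medium, lid_small, tin_small's own z axis and vertical below 0.1 rad and linear speed of each of lid_oblong, lid_large, lid_medium, lid_small below 0.02 m/s and distance of each of tin_oblong, tin_large, tin_medium, tin_small from where it was at the start of the episode below 0.04 m and horizontal distance between lid_large and tin_large below 0.008 m and z of lid_large in the frame of tin_large between 0.0215 and 0.027 m and horizontal distance between lid_medium and tin_medium below 0.008 m and z of lid_medium in the frame of tin_medium between 0.0165 and 0.022 m and horizontal distance between lid_small and tin_small below 0.008 m and z of lid_small in the frame of tin_small between 0.0115 and 0.017 m and angle between the y axis of lid_oblong and the y axis of tin_oblong, either way round below 0.15 rad); the robot touches nothing.
It fails at once if a tin is tipped so that its parts spill (over 0.4 rad) (angle between any of tin_oblong, tin_large, tin_medium, tin_small's own z axis and vertical above 0.4 rad).
It fails at once if the dial gauge is disturbed (moved more than 25 mm) (distance of dial_gauge from where it was at the start of the episode above 0.025 m).
It fails at once if the tweezers is disturbed (moved more than 25 mm) (distance of tweezers from where it was at the start of the episode above 0.025 m).
It also fails if it takes over 106 s, if anything falls off the work surface, if the arm or the gripper's body presses on something with over 40 N, if the wrist force passes 120 N, or if a joint passes its speed limit or range.

## Working session

There is one attempt and no reset: what is moved stays moved. The work goes in short steps, Python scripts to look and compute and a shell command to move; the robot and the scene stay as the last step left them, time stands still between calls to the robot, and variables do not carry over. Pictures are saved under pics/ and viewed, at most 14 in all, crops included, and the job is handed in when it is done.

```bash
mkdir -p pics; ls; python3 - <<'E'
from plant import *
import cv2
print(get_state(), hold_point_z)
for n in("scene","top"):
    c=capture(n); cv2.imwrite(f"pics/{n}0.png",c["color"]); print(n,c["mtx"].round(1).tolist(),c["R"].round(3).tolist(),c["t"].round(3).tolist())
E
```

```text
pics
{'time_s': 0.0, 'joints': array([ 8.26260751e+01,  2.05914355e+01,  6.33168698e-01, -1.97098769e-02,
       -7.01367680e+01, -1.65074412e+01]), 'qd': array([-0.05589108, -0.02719829,  0.00648469, -0.05522861, -0.06883634,
       -0.09091898]), 'joint_torque': array([ 1.20999443e-04, -5.82718849e+01,  2.93053758e+01,  6.99712381e+00,
        7.01902361e-03, -1.49023922e-04]), 'tcp_pos': array([0.27309154, 0.61674199, 0.22561939]), 'eef_rot': array([ 1.79903617e+02, -9.24094928e-03, -2.38880706e+01]), 'contact_force': array([-0.1349942 ,  0.58204853, -0.90509745]), 'moment': array([-0.00186659, -0.04883197,  0.00608444]), 'gripper_force': 0.0, 'gripper_width': 0.0877513821751342} 0.0188
scene [[509.7, 0.0, 318.0], [0.0, 509.7, 238.1], [0.0, 0.0, 1.0]] [[0.59, -0.807, -0.018], [-0.395, -0.27, -0.878], [0.704, 0.525, -0.478]] [-0.433, 0.23, 1.063]
top [[448.3, 0.0, 324.0], [0.0, 448.3, 238.8], [0.0, 0.0, 1.0]] [[0.013, -1.0, 0.009], [-0.983, -0.015, -0.181], [0.181, -0.007, -0.983]] [-0.141, 0.528, 0.993]
```

View pics/top0.png

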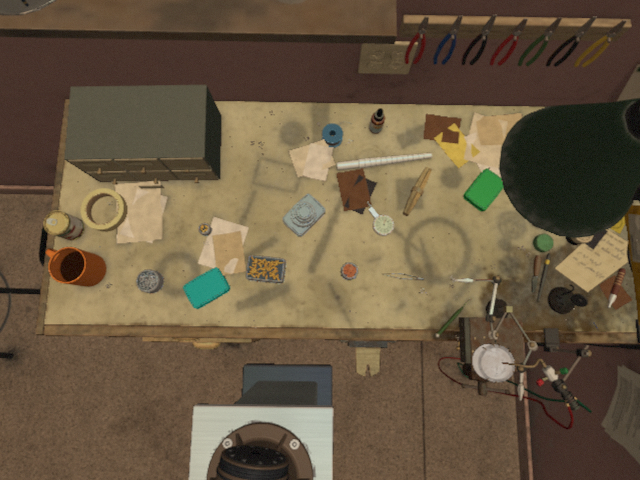

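View pics/scene0.png

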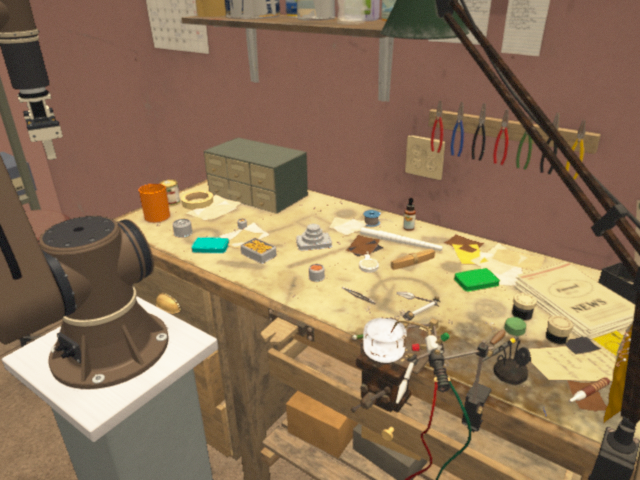

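The top view shows the stack at about (304,214). The tins are oblong (266,269), large (149,281), medium (349,270) and small (204,229). The turquoise (206,288) and green (484,190) boxes are look-alikes to leave alone. The dial gauge is near (380,222) and the tweezers near (403,276). The grey steel oblong at the bottom of the stack is the lid that's meant. I'll confirm that in a crop.

```bash
cat > h.py <<'E'
import numpy as np, cv2
from plant import *
def ray(c,uv,z):
    d=c["R"].T@np.linalg.solve(c["mtx"],[uv[0],uv[1],1.]); o=-c["R"].T@c["t"]
    return o+d*(z-o[2])/d[2]
def proj(c,X):
    p=c["mtx"]@(c["R"]@np.array(X,float)+c["t"]); return p[:2]/p[2]
E
python3 - <<'E'
from h import *
c=capture("top"); im=c["color"]
cv2.imwrite("pics/crop1.png",cv2.resize(im[190:310,180:340],None,fx=5,fy=5,interpolation=cv2.INTER_CUBIC))
cv2.imwrite("pics/crop2.png",cv2.resize(im[190:310,300:460],None,fx=5,fy=5,interpolation=cv2.INTER_CUBIC))
for n,uv,z in [("stack",(304,214),.058),("obl",(266,269),.03),("large",(149,281),.038),("med",(349,270),.032),("small",(204,229),.026),("gauge",(380,222),.014),("tw",(403,276),.005)]:
    p=ray(c,uv,z);print(n,p.round(3),np.hypot(*p[:2]).round(3))
E
```

```text
stack [ 0.586 -0.086  0.058] 0.592
obl [0.459 0.001 0.03 ] 0.459
large [0.427 0.268 0.038] 0.504
med [ 0.46  -0.193  0.032] 0.498
small [0.553 0.153 0.026] 0.574
gauge [ 0.579 -0.268  0.014] 0.639
tw [ 0.45  -0.323  0.005] 0.554
```

View pics/crop1.png

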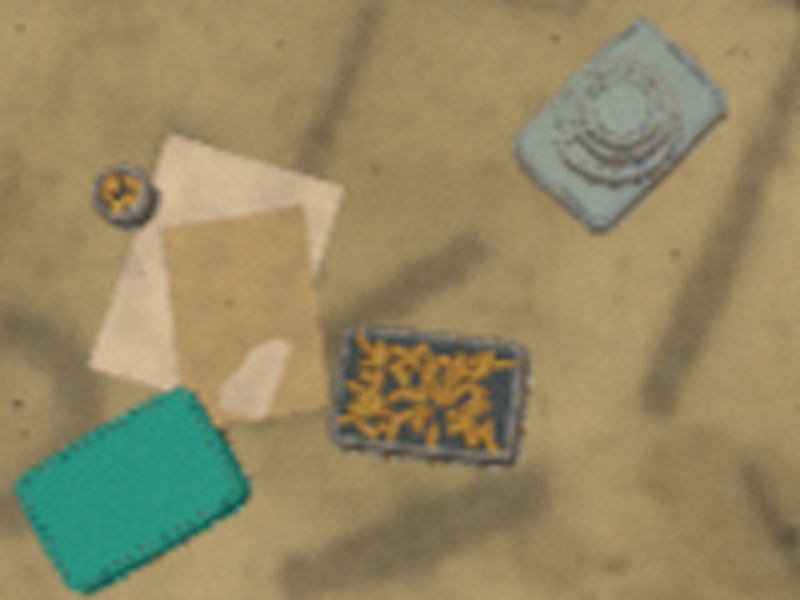

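The crop confirms the plain steel oblong lid at the bottom of the stack (crop (620,125), pixel (304,215)). The turquoise box at crop (130,490) is the look-alike. The oblong tin is filled with brass tubes and the small tin is at crop (124,196). Next I move over the large tin and look with the wrist camera.

```bash
python3 -m inch '.234 .212 0 0 1;.234 .212 0 0 1;.234 .212 0 0 1;.234 .212 0 0 1;.234 .212 0 0 1;.234 .212 0 0 1;.234 .212 0 0 1;.234 .212 0 0 1'; python3 - <<'E'
from h import *
c=capture("wrist"); s=get_state(); print(s["tcp_pos"],s["eef_rot"],s["time_s"],c["mtx"].round(1).tolist(),(-c["R"].T@c["t"]).round(3),c["R"].round(3).tolist())
cv2.imwrite("pics/w1.png",c["color"])
for n,p in [("L",(.427,.268,.038)),("S",(.553,.153,.026)),("O",(.459,.001,.03))]: print(n,proj(c,p).round())
E
```

```text
time_s: 1.15
tcp_pos: [0.4273, 0.2694, 0.2265]
eef_rot: [180.0, 0.0, -23.9]
contact_force: [0.7, 0.2, 0.6]
gripper_width: 0.0876
gripper_force: 0.0
[0.42795737 0.26552187 0.22655   ] [ 1.79918154e+02  5.04197410e-04 -2.39394315e+01] 1.2 [[373.6, 0.0, 319.6], [0.0, 373.6, 237.8], [0.0, 0.0, 1.0]] [0.494 0.241 0.385] [[-0.404, -0.915, -0.001], [-0.881, 0.389, 0.268], [-0.245, 0.109, -0.963]]
L [322. 213.]
S [385.  26.]
O [589.  56.]
```

View pics/w1.png

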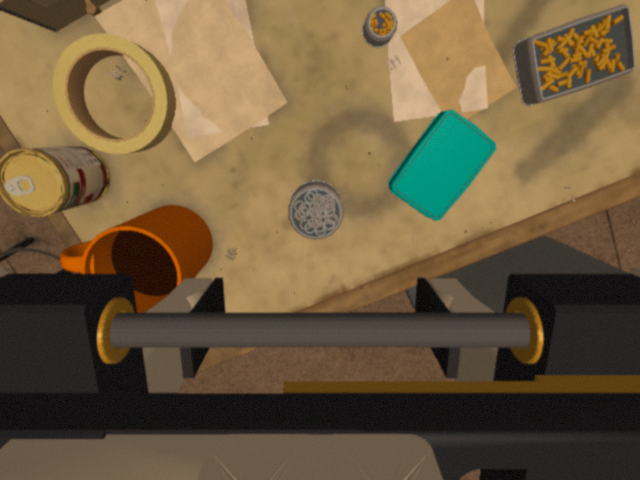

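The wrist view shows the large tin at (316,210), small tin at (381,27) and oblong tin at (577,55). The turquoise box is at (443,165) and the mug at (150,250). Next I look at the stack.

```bash
python3 -m inch '0 0 0 -.0167 1;0 0 0 -.0167 1;0 0 0 -.0167 1;0 0 0 -.0167 1;.023 .197 0 0 1;.023 .197 0 0 1;.023 .197 0 0 1;.023 .197 0 0 1' | tail -0;  python3 -m inch '.023 .197 0 0 1;.023 .197 0 0 1;.023 .197 0 0 1;.023 .197 0 0 1;.023 .197 0 0 1;.023 .197 0 0 1;.023 .197 0 0 1;.023 .197 0 0 1'; python3 - <<'E'
from h import *
import pickle
c=capture("wrist"); s=get_state(); print(s["tcp_pos"],s["eef_rot"],s["time_s"])
pickle.dump(c,open("w2.pkl","wb"))
cv2.imwrite("pics/w2.png",c["color"])
for n,p in [("stack",(.586,-.086,.058)),("M",(.46,-.193,.032)),("S",(.553,.153,.026)),("O",(.459,.001,.03))]: print(n,proj(c,p).round())
E
```

```text
time_s: 3.2
tcp_pos: [0.4694, -0.0845, 0.2265]
eef_rot: [-180.0, 0.0, 0.2]
contact_force: [-0.4, 1.1, -0.2]
gripper_width: 0.0874
gripper_force: 0.0
[ 0.46945196 -0.08650601  0.22633844] [1.79957221e+02 4.43995541e-02 1.53270221e-01] 3.25
stack [323.  77.]
M [432. 222.]
S [ 62. 120.]
O [232. 222.]Exception ignored on flushing sys.stdout:
BrokenPipeError: [Errno 32] Broken pipe
```

View pics/w2.png

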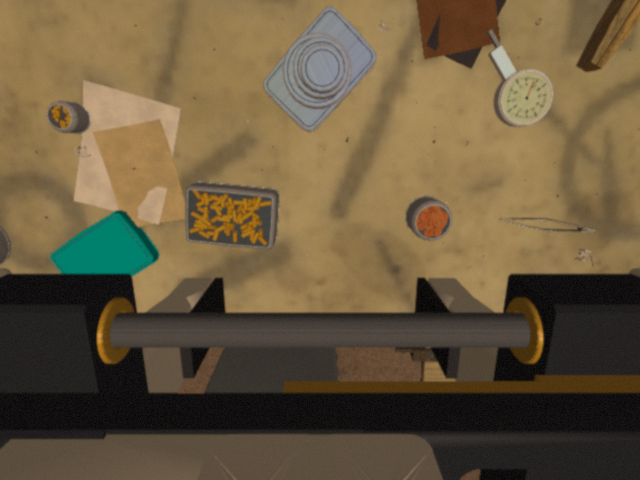

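The wrist view shows the stack at (320,70), oblong tin (232,215), medium tin (430,219) and small tin (66,117). The dial gauge is at (522,95) and the tweezers at (550,225).

```bash
cat >> h.py <<'E'
import pickle
def blob(c,uv,z,r=60,show=False):
    im=cv2.GaussianBlur(c["color"],(3,3),0).astype(int)
    m=((im[...,2]-im[...,0])<14).astype(np.uint8); 
    m=cv2.morphologyEx(m,cv2.MORPH_CLOSE,np.ones((3,3)))
    cs,_=cv2.findContours(m,cv2.RETR_EXTERNAL,cv2.CHAIN_APPROX_NONE)
    cs=[k for k in cs if cv2.contourArea(cv2.convexHull(k))>150]
    k=min(cs,key=lambda k:np.linalg.norm(k.mean((0,1))-uv))
    P=np.array([ray(c,q,z)[:2] for q in cv2.convexHull(k)[:,0]],np.float32)*1000
    M=cv2.moments(P); return (M["m10"]/M["m00"]/1000,M["m01"]/M["m00"]/1000),cv2.minAreaRect(P),cv2.boundingRect(k)
E
python3 - <<'E'
from h import *
c=pickle.load(open("w2.pkl","rb"))
im=c["color"]
for n,uv,z in [("O",(232,215),.015),("M",(430,219),.016),("S",(66,117),.013),("stack",(320,70),.008)]:
    print(n,blob(c,uv,z))
cv2.imwrite("pics/st.png",cv2.resize(im[0:135,255:385],None,fx=4.4,fy=4.4,interpolation=cv2.INTER_CUBIC))
g=cv2.resize(cv2.cvtColor(im[20:120,265:375],6),None,fx=6,fy=6,interpolation=cv2.INTER_CUBIC)
for n,r,z in [("small",18,.058),("med",24,.045),("large",30.5,.031)]:
    a=proj(c,(.586,-.086,z));b=proj(c,(.586,-.086+r/1000,z));R=np.linalg.norm(a-b)*6
    h=cv2.HoughCircles(g,cv2.HOUGH_GRADIENT,2,10,param1=80,param2=20,minRadius=int(R-9),maxRadius=int(R+5))
    for q in (h[0,:4] if h is not None else []):
        uv=q[:2]/6+[265,20]; print(n,R.round(1),q[2],uv.round(1),ray(c,uv,z).round(4))
E
```

```text
O ((0.45670630418937447, -0.028427107029283565), ((453.7884216308594, -26.92461395263672), (13.101572036743164, 34.56179428100586), 88.16659545898438), (257, 207, 14, 34))
M ((0.3005197572076571, -0.22833118730860238), ((297.1905822753906, -225.2511444091797), (42.428157806396484, 31.281240463256836), 0.24754510819911957), (432, 343, 29, 34))
S ((0.46887551783785464, 0.04597609996248218), ((468.1648864746094, 45.25901412963867), (8.008234977722168, 36.21443176269531), 84.81107330322266), (188, 191, 9, 36))
stack ((0.5984442395348517, -0.08298394693365589), ((598.6806640625, -82.98200988769531), (64.53285217285156, 94.32537841796875), 46.1978874206543), (265, 8, 110, 122))
```

View pics/st.png

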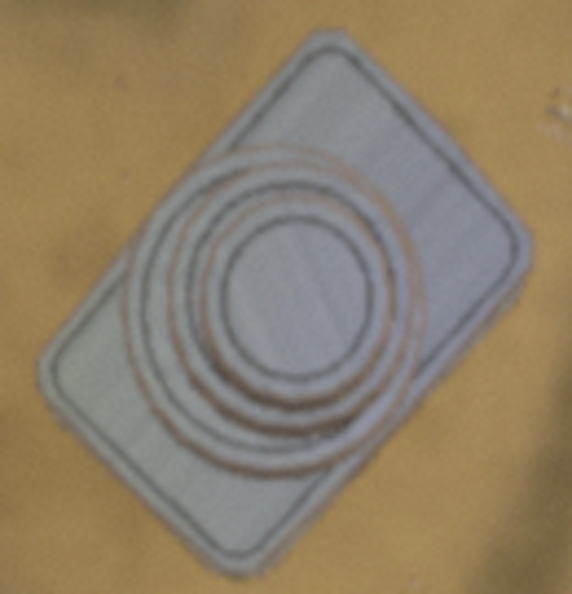

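The crop shows the small lid centre at crop (297,298), the medium at (292,308) and the large at (276,311). The oblong lid is outlined cleanly. The tins need a closer crop.

```bash
python3 - <<'E'
from h import *
c=pickle.load(open("w2.pkl","rb"))
im=c["color"]
f=lambda y,x,h,w,s:cv2.resize(im[y:y+h,x:x+w],None,fx=s,fy=s,interpolation=cv2.INTER_CUBIC)
out=np.zeros((600,800,3),np.uint8)
out[:400,:500]=f(175,180,80,100,5); out[0:300,500:800]=f(190,400,60,60,5); out[300:600,500:800]=f(87,36,60,60,5)
cv2.imwrite("pics/tins.png",out)
for n,uv,z in [("s",(297,298),.058),("m",(292,308),.045),("l",(276,311),.031)]: print(n,ray(c,(uv[0]/4.4+255,uv[1]/4.4),z).round(4))
E
```

```text
s [ 0.5932 -0.0858  0.058 ]
m [ 0.5935 -0.0849  0.045 ]
l [ 0.595  -0.0818  0.031 ]
```

View pics/tins.png

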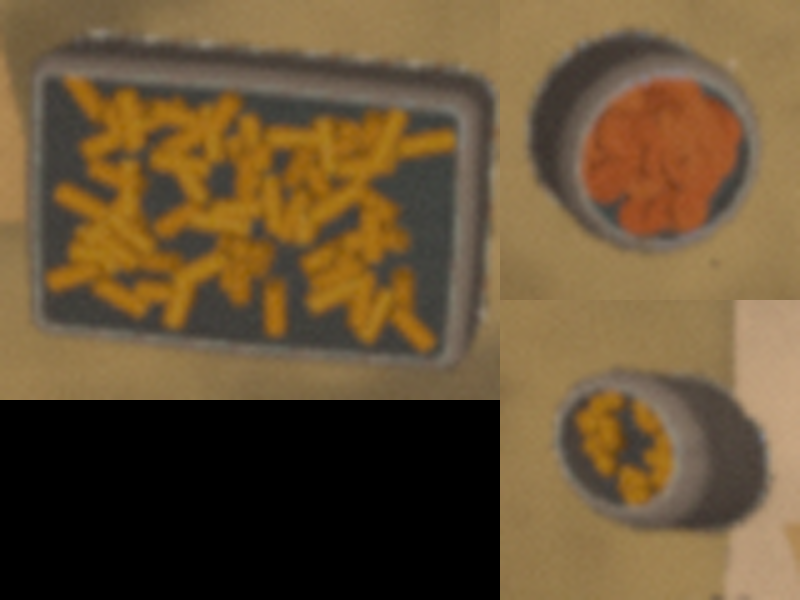

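```bash
python3 - <<'E'
from h import *
c=pickle.load(open("w2.pkl","rb"))
q=np.array([ray(c,(u/5+180,v/5+175),.03)[:2] for u,v in [(38,72),(465,108),(445,362),(38,330)]]);print(q.round(4),q.mean(0),np.degrees(np.arctan2(*( (q[0]+q[3]-q[1]-q[2])[::-1]))),[np.linalg.norm(q[i]-q[i-1]).round(4) for i in range(4)])
print("m",ray(c,(432.4,222),.032)," s",ray(c,(59.6,115.8),.026))
s=get_state();print(s["tcp_pos"],s["contact_force"])
E
```

```text
[[ 0.4904  0.0418]
 [ 0.4838 -0.0392]
 [ 0.433  -0.0338]
 [ 0.4393  0.0465]] [0.46164563 0.00383886] 85.42943044824393 [np.float64(0.0513), np.float64(0.0814), np.float64(0.0511), np.float64(0.0805)]
m [ 0.45996017 -0.19316748  0.032     ]  s [0.55687449 0.15423011 0.026     ]
[ 0.46945196 -0.08650601  0.22633844] [ 0.59626149 -2.83737576  0.22028978]
```

```bash
python3 -m inch '.206 0 0 0 1;.206 0 0 0 1;.206 0 0 0 1;.206 0 0 0 1;0 0 .2 0 1;0 0 .2 0 1;0 0 .2 0 1;0 0 .2 0 .8' 15;  python3 -m inch '0 0 .12 0 .65;0 0 .12 0 .65;0 0 .1 0 .65;0 0 .05 0 .65;0 0 0 0 .65;0 0 0 0 .2;0 0 0 0 .2;0 0 0 0 .2'
```

```text
time_s: 4.25
tcp_pos: [0.5929, -0.0831, 0.1054]
eef_rot: [-180.0, 0.0, 0.2]
contact_force: [-0.2, 0.3, -0.5]
gripper_width: 0.0823
gripper_force: 0.0
time_s: 5.25
tcp_pos: [0.5934, -0.0832, 0.0486]
eef_rot: [-180.0, -0.1, 0.2]
contact_force: [-0.0, -0.0, 2.1]
gripper_width: 0.0357
gripper_force: 15.0
```

```bash
python3 -m inch '0 0 -.1 0 .2;0 0 -.2 0 .2;0 0 -.2 0 .2;-.0405 -.263 0 0 .2;-.0405 -.263 0 0 .2;-.0405 -.263 0 0 .2;-.0405 -.263 0 0 .2;-.0405 -.263 0 0 .2';python3 -m inch '-.0405 -.263 0 0 .2;0 0 .2 0 .2;0 0 .2 0 .2;0 0 .1 0 .2;0 0 0 0 .2;0 0 0 0 .2;0 0 0 0 .2;0 0 0 0 .2'; python3 - <<'E'
from h import *
print(get_state()["tcp_pos"])
c=capture("wrist"); cv2.imwrite("pics/w3.png",c["color"][60:420,120:520])
print(proj(c,(.557,.154,.026))-[120,60])
E
```

```text
time_s: 6.25
tcp_pos: [0.5621, 0.1153, 0.1244]
eef_rot: [-180.0, -0.1, 0.2]
contact_force: [0.2, 0.3, 0.5]
gripper_width: 0.0355
gripper_force: 15.0
time_s: 7.25
tcp_pos: [0.5563, 0.1535, 0.0488]
eef_rot: [-180.0, -0.1, 0.2]
contact_force: [-0.4, 0.3, 0.2]
gripper_width: 0.0362
gripper_force: 15.0
[0.55631276 0.15350393 0.04881396]
[199.561132   217.48537097]
```

View pics/w3.png

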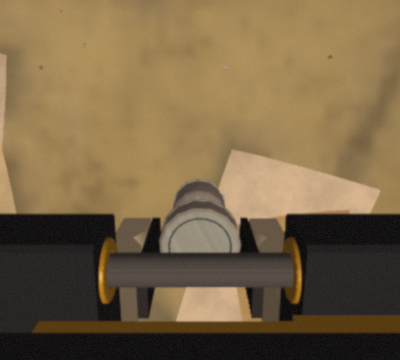

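The lid at (200,235) lines up laterally with the tin behind it at (198,195).

```bash
python3 -m inch '0 0 .03 0 .2;0 0 .03 0 .2;0 0 .03 0 .2;0 0 .03 0 .2;0 0 .025 0 .2;0 0 .025 0 .2;0 0 .02 0 .2;0 0 0 0 .2'
```

```text
time_s: 8.3
tcp_pos: [0.5558, 0.1533, 0.0193]
eef_rot: [180.0, 0.0, 0.2]
contact_force: [-0.0, 1.5, -1.2]
gripper_width: 0.0353
gripper_force: 15.0
```

```bash
python3 -m inch '0 0 .01 0 .2;0 0 0 0 .65;0 0 0 0 .65;0 0 0 0 .65;0 0 -.2 0 .65;0 0 -.25 0 .65;0 0 -.2 0 .65;0 0 0 0 .65'; python3 - <<'E'
from h import *
c=capture("wrist"); pickle.dump(c,open("w4.pkl","wb"));cv2.imwrite("pics/w4.png",c["color"][60:420,120:520])
print(get_state()["tcp_pos"],proj(c,(.557,.154,.0275))-[120,60])
E
```

```text
time_s: 9.3
tcp_pos: [0.5574, 0.1542, 0.1183]
eef_rot: [-179.9, -0.3, 0.2]
contact_force: [0.8, -0.5, -0.7]
gripper_width: 0.057
gripper_force: 0.0
[0.55641957 0.1537279  0.11668316] [200.97627725 183.29763044]
```

View pics/w4.png

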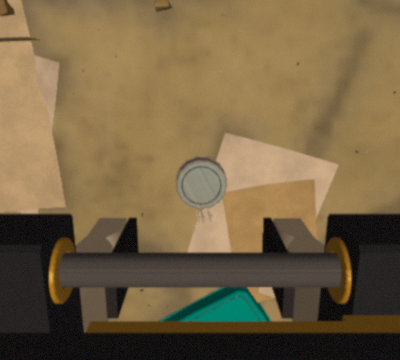

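Small lid is home at (202,184), matching the predicted (201,183). Now the medium lid.

```bash
python3 -m inch '.041 .265 0 0 .8;.041 .265 0 0 .8;.041 .265 0 0 .8;.041 .265 0 0 .8;.041 .265 0 0 .8;.041 .265 0 0 .8;0 0 0 0 .8;0 0 0 0 .8';  python3 -m inch '0 0 .15 0 .8;0 0 .15 0 .8;0 0 .12 0 .8;0 0 .08 0 .8;0 0 .045 0 .8;0 0 0 0 .3;0 0 0 0 .3;0 0 0 0 .3'
```

```text
time_s: 10.35
tcp_pos: [0.5929, -0.0852, 0.1145]
eef_rot: [180.0, 0.1, 0.1]
contact_force: [0.2, 0.3, 0.1]
gripper_width: 0.0701
gripper_force: 0.0
time_s: 11.35
tcp_pos: [0.5939, -0.085, 0.0345]
eef_rot: [-180.0, -0.1, 0.2]
contact_force: [-1.2, 0.8, 1.8]
gripper_width: 0.0477
gripper_force: 15.0
```

```bash
python3 -m inch '0 0 -.1 0 .3;0 0 -.2 0 .3;0 0 -.167 0 .3;-.223 .18 0 0 .3;-.223 .18 0 0 .3;-.223 .18 0 0 .3;-.224 .18 0 0 .3;0 0 0 0 .3';  python3 -m inch '0 0 .15 0 .3;0 0 .15 0 .3;0 0 .077 0 .3;0 0 0 0 .3;0 0 0 0 .3;0 0 0 0 .3;0 0 0 0 .3;0 0 0 0 .3'; python3 - <<'E'
from h import *
c=capture("wrist"); print(get_state()["tcp_pos"])
E
```

```text
time_s: 12.35
tcp_pos: [0.4579, -0.1947, 0.1052]
eef_rot: [-180.0, -0.1, 0.0]
contact_force: [0.6, -0.2, 0.8]
gripper_width: 0.0476
gripper_force: 15.0
time_s: 13.35
tcp_pos: [0.46, -0.1934, 0.0476]
eef_rot: [180.0, -0.0, 0.2]
contact_force: [0.5, -0.7, 0.0]
gripper_width: 0.0478
gripper_force: 15.0
[ 0.45997224 -0.19344737  0.04750435]
```

```bash
python3 -m inch '0 0 .03 0 .3;0 0 .03 0 .3;0 0 .03 0 .3;0 0 .03 0 .3;0 0 .025 0 .3;0 0 .02 0 .3;0 0 .005 0 .3;0 0 0 0 .3'
```

```text
time_s: 14.4
tcp_pos: [0.4599, -0.1935, 0.0226]
eef_rot: [180.0, -0.0, 0.2]
contact_force: [-2.7, 1.0, 10.6]
gripper_width: 0.0476
gripper_force: 15.0
```

```bash
python3 -m inch '0 0 0 0 .7;0 0 0 0 .7;0 0 0 0 .7;0 0 -.2 0 .7;0 0 -.25 0 .7;0 0 -.15 0 .7;0 0 0 0 .7;0 0 0 0 .7'; python3 - <<'E'
from h import *
c=capture("wrist"); pickle.dump(c,open("w5.pkl","wb"));cv2.imwrite("pics/w5.png",c["color"][0:420,100:540])
print(get_state()["tcp_pos"],proj(c,(.46,-.1934,.0335))-[100,0])
for z in(.031,.0): print(proj(c,(.595,-.0818,z))-[100,0])
E
```

```text
time_s: 15.4
tcp_pos: [0.4594, -0.1933, 0.1112]
eef_rot: [-180.0, 0.0, 0.2]
contact_force: [-0.7, -0.1, 0.1]
gripper_width: 0.0614
gripper_force: 0.0
[ 0.45924357 -0.19333822  0.11094017] [220.53019819 246.77785936]
[25.63271019 18.1231695 ]
[49.55517676 32.34395548]
```

View pics/w5.png

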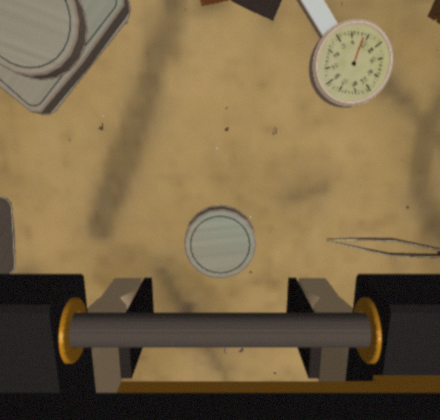

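The medium lid is home at (220,242), next to the predicted (221,247), and the gauge and tweezers are undisturbed. Next I look at what's left of the stack.

```bash
python3 -m inch '.11 -.1855 -.07 0 1;.11 -.1855 -.07 0 1;.11 -.1855 -.07 0 1;.11 -.1855 -.07 0 1;0 0 0 0 1;0 0 0 0 1;0 0 0 0 1;0 0 0 0 1'; python3 - <<'E'
from h import *
c=capture("wrist"); pickle.dump(c,open("w6.pkl","wb"));cv2.imwrite("pics/w6.png",cv2.resize(c["color"][40:260,200:460],None,fx=2.5,fy=2.5,interpolation=2))
s=get_state();print(s["tcp_pos"],s["joints"])
for z,p in[(.031,(.595,-.0818)),(.016,(.5984,-.083))]: print((proj(c,(*p,z))-[200,40])*2.5)
b=blob(c,proj(c,(.598,-.083,.016)),.008);print(b)
E
```

```text
time_s: 16.45
tcp_pos: [0.5251, -0.0825, 0.1535]
eef_rot: [180.0, 0.0, 0.1]
contact_force: [0.3, -0.4, -0.1]
gripper_width: 0.0879
gripper_force: 0.0
[ 0.52522058 -0.08245028  0.15362451] [ 1.22241214e+01  1.06391523e+01 -2.32335289e+01 -1.98671759e-03
 -5.61467135e+01  7.78963644e+01]
[298.99396548 243.46224172]
[303.00591988 231.46086416]
((0.5981085326077689, -0.08338622372503741), ((598.274658203125, -83.04883575439453), (64.32344818115234, 94.60120391845703), 45.27408981323242), (257, 61, 132, 139))
```

View pics/w6.png

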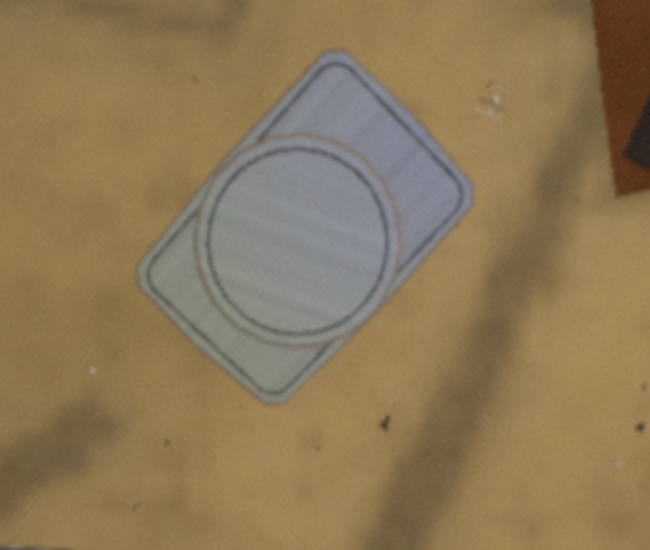

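The large lid is at (298,241), as predicted, with the oblong lid still in place under it.

```bash
python3 -m inch '.116 0 .1 0 1;.116 0 .1 0 1;.116 0 .1 0 1;.117 0 .1 0 1;0 0 .1 0 1;0 0 .1 0 1;0 0 .1 0 1;0 0 .05 0 1';  python3 -m inch '0 0 .05 0 1;0 0 .05 0 1;0 0 .035 0 1;0 0 0 0 1;0 0 0 0 .45;0 0 0 0 .45;0 0 0 0 .45;0 0 0 0 .45'
```

```text
time_s: 17.5
tcp_pos: [0.5945, -0.0818, 0.0403]
eef_rot: [180.0, 0.1, 0.2]
contact_force: [0.7, -0.3, -0.7]
gripper_width: 0.0877
gripper_force: 0.0
time_s: 18.5
tcp_pos: [0.5954, -0.0817, 0.0213]
eef_rot: [-180.0, -0.0, 0.2]
contact_force: [0.6, 0.4, -0.0]
gripper_width: 0.0597
gripper_force: 15.0
```

```bash
python3 -m inch '0 0 -.1 0 .45;0 0 -.2 0 .45;0 0 -.2 0 .45;0 0 -.2 0 .45;0 0 0 .025 .45;0 0 0 .025 .45;0 0 0 .025 .45;0 0 0 .025 .45';  python3 -m inch '0 0 0 .025 .45;0 0 0 .025 .45;0 0 0 .025 .45;0 0 0 .025 .45;0 0 0 .025 .45;0 0 0 .025 .45;0 0 0 0 .45;0 0 0 0 .45'; python3 - <<'E'
from h import *
R=np.array([[-0.404, -0.915, -0.001], [-0.881, 0.389, 0.268], [-0.245, 0.109, -0.963]]);t=-R@np.array([.494,.241,.385])
w={"R":R,"t":t,"mtx":np.array([[373.6,0,319.6],[0,373.6,237.8],[0,0,1.]]),"color":cv2.imread("pics/w1.png")}
for z in (.019,): print(blob(w,(316,210),z))
c=capture("top"); print(blob(c,(149,281),.019)); a=cv2.resize(w["color"][170:250,275:355],None,fx=5,fy=5,interpolation=2);b=cv2.resize(c["color"][260:300,130:170],None,fx=10,fy=10,interpolation=2)
cv2.imwrite("pics/big.png",np.hstack([a,b])); pickle.dump((w,c),open("big.pkl","wb"))
E
```

```text
time_s: 19.5
tcp_pos: [0.5955, -0.0817, 0.1273]
eef_rot: [-180.0, -0.0, -36.1]
contact_force: [-1.0, -0.1, 0.1]
gripper_width: 0.0592
gripper_force: 15.0
time_s: 20.5
tcp_pos: [0.5954, -0.0817, 0.1266]
eef_rot: [-180.0, 0.0, -89.6]
contact_force: [0.8, -0.5, 0.1]
gripper_width: 0.0594
gripper_force: 15.0
((0.4437607814275748, 0.2754160412825755), ((444.5498352050781, 274.9115295410156), (10.604121208190918, 33.31627655029297), 2.691391706466675), (295, 189, 32, 19))
((0.4957321188738424, 0.22888151981088853), ((499.92071533203125, 230.05661010742188), (51.370601654052734, 315.5970153808594), 88.20369720458984), (156, 187, 29, 133))
```

View pics/big.png

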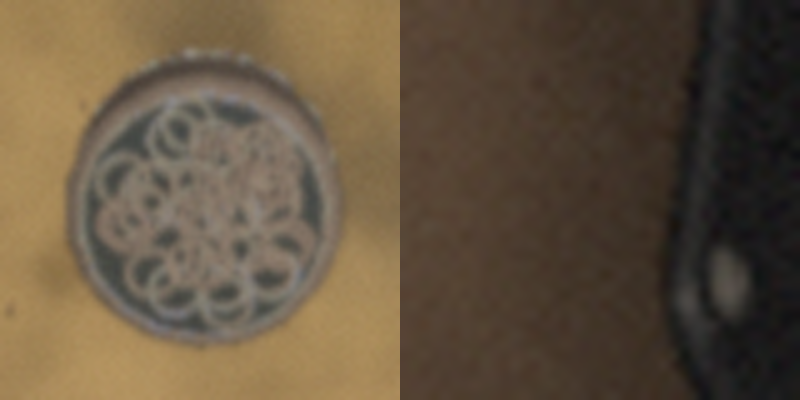

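```bash
python3 - <<'E'
from h import *
w,c=pickle.load(open("big.pkl","rb"))
print(ray(w,(316.2,212.8),.038), ray(c,(149,281),.038))
im=cv2.imread("pics/top0.png"); g=cv2.resize(cv2.cvtColor(im[260:302,128:170],6),None,fx=8,fy=8,interpolation=2)
h=cv2.HoughCircles(g,cv2.HOUGH_GRADIENT,2,10,param1=60,param2=20,minRadius=80,maxRadius=110)
for q in h[0,:4]: uv=q[:2]/8+[128,260]; print(uv,q[2],ray(c,uv,.034))
# check same with small scale: oblong tin corners/ w1 view of oblong tin and small
print(proj(w,(.557,.154,.026)),proj(w,(.4616,.0038,.03)))
cv2.imwrite("pics/x.png",cv2.resize(im[255:305,120:180],None,fx=10,fy=10,interpolation=2))
E
```

```text
[0.42936735 0.27358363 0.038     ] [0.42694669 0.26811541 0.038     ]
[149.625 280.625] 102.2 [0.42816493 0.26827286 0.034     ]
[383.08424777  21.70060817] [585.40885265  54.58401967]
```

```bash
python3 -m inch '-.2957 .1358 0 0 .45;-.2957 .1358 0 0 .45;-.2957 .1358 0 0 .45;-.2957 .1358 0 0 .45;-.2957 .1358 0 0 .45;-.2957 .1358 0 0 .45;-.2957 .1358 0 0 .45;-.2957 .1358 0 0 .45';  python3 -m inch '0 0 .1 0 .45;0 0 .15 0 .45;0 0 .15 0 .45;0 0 .08 0 .45;0 0 0 0 .45;0 0 0 0 .45;0 0 0 0 .45;0 0 0 0 .45'
```

```text
time_s: 21.55
tcp_pos: [0.4305, 0.2741, 0.1265]
eef_rot: [-180.0, 0.0, -89.7]
contact_force: [0.7, 1.6, -0.1]
gripper_width: 0.0594
gripper_force: 15.0
time_s: 22.55
tcp_pos: [0.4315, 0.2729, 0.0546]
eef_rot: [-180.0, 0.0, -89.8]
contact_force: [-1.3, -0.8, -1.0]
gripper_width: 0.0598
gripper_force: 15.0
```

```bash
python3 - <<'E'
from h import *
c=capture("wrist"); print(get_state()["tcp_pos"])
cv2.imwrite("pics/w7.png",c["color"][60:420,120:520])
E
```

```text
[0.43149708 0.27285513 0.05452628]
```

View pics/w7.png

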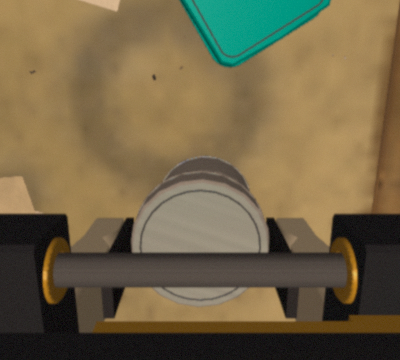

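The held lid's centre is at column 201 and the tin's about 206, roughly 2 mm towards -x. I'll shift by that and lower.

```bash
python3 -m inch '0 .012 .03 0 .45;0 0 .03 0 .45;0 0 .03 0 .45;0 0 .03 0 .45;0 0 .025 0 .45;0 0 .015 0 .45;0 0 .005 0 .45;0 0 0 0 .45'
```

```text
time_s: 23.6
tcp_pos: [0.4295, 0.2726, 0.0297]
eef_rot: [-180.0, -0.0, -89.8]
contact_force: [-0.6, -0.4, 4.3]
gripper_width: 0.0592
gripper_force: 15.0
```

```bash
python3 -m inch '0 0 .005 0 .45;0 0 .005 0 .45;0 0 0 0 .45;0 0 0 0 .9;0 0 0 0 .9;0 0 0 0 .9;0 0 0 0 .9;0 0 -.2 0 .9';  python3 -m inch '0 0 -.25 0 .9;0 0 -.2 0 .9;0 0 0 0 .9;0 0 0 0 .9;0 0 0 0 .9;0 0 0 0 .9;0 0 0 0 .9;0 0 0 0 .9'; python3 - <<'E'
from h import *
c=capture("wrist"); s=get_state();print(s["tcp_pos"],s["eef_rot"])
uv=proj(c,(.4295,.2726,.0395));print(uv,uv-proj(c,(.4295,.2726+.0305,.0395)))
g=cv2.cvtColor(c["color"],6);S=4;x,y=int(uv[0])-70,int(uv[1])-70
g=cv2.resize(g[y:y+140,x:x+140],None,fx=S,fy=S,interpolation=2)
r=np.linalg.norm(uv-proj(c,(.46,.2726,.0395)))*S;print(r)
h=cv2.HoughCircles(g,cv2.HOUGH_GRADIENT,2,10,param1=80,param2=20,minRadius=int(r*.8),maxRadius=int(r*1.1))
for q in h[0,:3]: p=q[:2]/S+[x,y];print(p,q[2],[ray(c,p,z).round(4) for z in(.0395,.044)])
E
```

```text
time_s: 24.6
tcp_pos: [0.4284, 0.2713, 0.0562]
eef_rot: [179.8, -0.2, -89.9]
contact_force: [0.5, 1.0, -0.6]
gripper_width: 0.0787
gripper_force: 0.0
time_s: 25.6
tcp_pos: [0.4295, 0.2726, 0.1251]
eef_rot: [180.0, -0.0, -89.8]
contact_force: [-0.3, 0.1, -0.3]
gripper_width: 0.0788
gripper_force: 0.0
[0.42950562 0.27262677 0.12518279] [ 1.79992159e+02 -1.12124705e-02 -8.98301603e+01]
[319.93829817 243.14293534] [  0.16547434 -41.6590352 ]
179.28103123196024
[318.25 246.25] 156.6 [array([0.4306, 0.2748, 0.0395]), array([0.4306, 0.2734, 0.044 ])]
[319.75 244.25] 156.2 [array([0.4296, 0.2734, 0.0395]), array([0.4296, 0.272 , 0.044 ])]
```

```bash
python3 -m inch '.2969 -.1394 0 0 1;.2969 -.1394 0 0 1;.2969 -.1394 0 0 1;.2969 -.1394 0 0 1;.2969 -.1394 0 0 1;.2969 -.1394 0 0 1;.2969 -.1394 0 0 1;.2969 -.1394 0 0 1';  python3 -m inch '0 0 0 -.0253 1;0 0 0 -.0253 1;0 0 0 -.0253 1;0 0 0 -.0253 1;0 0 0 -.0252 1;0 0 .15 0 1;0 0 .15 0 1;0 0 0 0 1';  python3 - <<'E'
from h import *
c=capture("wrist");s=get_state();print(s["tcp_pos"],s["eef_rot"]);uv=proj(c,(.598,-.083,.016));print(uv,blob(c,uv,.008))
E
```

```text
time_s: 26.65
tcp_pos: [0.5985, -0.0847, 0.1253]
eef_rot: [-180.0, -0.0, -89.8]
contact_force: [1.8, 0.8, -0.5]
gripper_width: 0.088
gripper_force: 0.0
time_s: 27.65
tcp_pos: [0.5965, -0.0833, 0.0787]
eef_rot: [179.8, 0.1, -44.3]
contact_force: [0.2, 0.5, 0.5]
gripper_width: 0.0877
gripper_force: 0.0
[ 0.59750276 -0.08329847  0.07995091] [ 1.79920236e+02  4.50104253e-02 -4.43239870e+01]
[318.1704272  252.52817927] ((0.613758784586131, -0.11433225249926407), ((617.4910278320312, -115.29045104980469), (53.01008605957031, 25.5703125), 24.40363883972168), (291, 179, 77, 48))
```

```bash
python3 -m inch '0 0 .1 0 1;0 0 .1 0 1;0 0 .1 0 1;0 0 .08 0 1;0 0 .06 0 1;0 0 .04 0 1;0 0 .016 0 1;0 0 0 0 1' 25;  python3 -m inch '0 0 0 0 .5;0 0 0 0 .5;0 0 0 0 .5;0 0 0 0 .5;0 0 0 0 .5;0 0 0 0 .5;0 0 -.05 0 .5;0 0 -.05 0 .5'
```

```text
time_s: 28.7
tcp_pos: [0.598, -0.0831, 0.006]
eef_rot: [-180.0, -0.0, -44.3]
contact_force: [-0.3, 0.7, -0.1]
gripper_width: 0.0879
gripper_force: 0.0
time_s: 29.7
tcp_pos: [0.5977, -0.0832, 0.0212]
eef_rot: [180.0, 0.0, -44.3]
contact_force: [0.4, -0.4, -1.7]
gripper_width: 0.066
gripper_force: 25.0
```

```bash
python3 -m inch '0 0 -.2 0 .5;0 0 -.2 0 .5;0 0 -.13 0 .5;0 0 0 .0235 .5;0 0 0 .0235 .5;0 0 0 .0235 .5;0 0 0 .0235 .5;0 0 0 .0235 .5';  python3 -m inch '0 0 0 .0233 .5;0 0 0 0 .5;-.1243 .239 0 0 .5;-.1243 .239 0 0 .5;-.1243 .239 0 0 .5;-.1243 .239 0 0 .5;0 0 .1 0 .5;0 0 .1 0 .5';python3 -m inch '0 0 .1 0 .5;0 0 .05 0 .5;0 0 0 0 .5;0 0 0 0 .5;0 0 0 0 .5;0 0 0 0 .5;0 0 0 0 .5;0 0 0 0 .5'; python3 - <<'E'
from h import *
c=capture("wrist");s=get_state();print(s["tcp_pos"],s["eef_rot"])
cv2.imwrite("pics/w8.png",c["color"][60:420,120:520])
E
```

```text
time_s: 30.7
tcp_pos: [0.5978, -0.0831, 0.1009]
eef_rot: [-180.0, 0.0, -86.9]
contact_force: [-0.2, 0.1, -0.8]
gripper_width: 0.0654
gripper_force: 25.0
time_s: 31.7
tcp_pos: [0.4617, 0.0043, 0.0709]
eef_rot: [-179.9, 0.1, -94.7]
contact_force: [-0.2, 0.9, -1.5]
gripper_width: 0.0659
gripper_force: 25.0
time_s: 32.7
tcp_pos: [0.4615, 0.0037, 0.048]
eef_rot: [-180.0, 0.0, -95.0]
contact_force: [-0.3, -0.5, -0.9]
gripper_width: 0.0657
gripper_force: 25.0
[0.46155135 0.00368127 0.04796865] [-1.79992807e+02  3.24908432e-03 -9.50154079e+01]
```

```bash
python3 -m inch '0 0 .03 0 .5;0 0 .03 0 .5;0 0 .03 0 .5;0 0 .03 0 .5;0 0 .025 0 .5;0 0 .015 0 .5;0 0 0 0 .5;0 0 0 0 .5'
```

```text
time_s: 33.75
tcp_pos: [0.4616, 0.0037, 0.024]
eef_rot: [-180.0, 0.0, -95.0]
contact_force: [0.1, 0.5, -0.4]
gripper_width: 0.0654
gripper_force: 25.0
```

```bash
python3 -m inch '0 0 .01 0 .5;0 0 .008 0 .5;0 0 .005 0 .5;0 0 0 0 .5;0 0 0 0 .5;0 0 0 0 .5;0 0 0 0 .5;0 0 0 0 .5'
```

```text
time_s: 34.75
tcp_pos: [0.4616, 0.0037, 0.0216]
eef_rot: [-180.0, 0.0, -95.0]
contact_force: [-5.6, 1.1, 17.5]
gripper_width: 0.0656
gripper_force: 25.0
```

Contact came at the expected home height: a 6 mm tip offset plus 15.5 mm gives 21.5 mm. I'll release and rise for a check.

```bash
python3 -m inch '0 0 0 0 1;0 0 0 0 1;0 0 0 0 1;0 0 -.15 0 1;0 0 -.3 0 1;0 0 -.3 0 1;0 0 -.3 0 1;0 0 -.3 0 1'; python3 -m inch '-.15 .3 0 -.02 1;0 0 0 -.029 1;0 0 0 -.029 1;0 0 0 -.029 1;0 0 0 -.029 1;0 0 0 -.029 1;0 0 0 -.029 1;0 0 0 -.029 1';python3 -m inch '0 0 0 -.029 1;-.1 0 0 0 1;0 0 0 0 1;0 0 0 0 1;0 0 0 0 1;0 0 0 0 1;0 0 0 0 1;0 0 0 0 1'; python3 - <<'E'
from h import *
c=capture("wrist");s=get_state();print(s["tcp_pos"],s["eef_rot"])
pickle.dump(c,open("w9.pkl","wb"));im=c["color"].copy()
cv2.imwrite("pics/w9.png",im)
for n,p in [("S",(.5564,.1537,.0275)),("M",(.46,-.1934,.0335)),("L",(.4295,.2726,.0395)),("O",(.4616,.0037,.0315))]: print(n,proj(c,p).round(1),proj(c,(*p[:2],0)).round(1))
E
```

```text
time_s: 35.75
tcp_pos: [0.4612, 0.0036, 0.2244]
eef_rot: [180.0, 0.0, -95.0]
contact_force: [1.2, 0.2, -0.1]
gripper_width: 0.0878
gripper_force: 0.0
time_s: 36.75
tcp_pos: [0.4185, 0.0299, 0.2227]
eef_rot: [180.0, 0.0, -14.4]
contact_force: [0.5, -0.0, 0.3]
gripper_width: 0.0876
gripper_force: 0.0
time_s: 37.75
tcp_pos: [0.4037, 0.0311, 0.2229]
eef_rot: [180.0, 0.0, -4.3]
contact_force: [-0.3, -0.6, -0.6]
gripper_width: 0.0873
gripper_force: 0.0
[0.40373411 0.03115062 0.22291763] [ 1.79997069e+02  6.45685384e-03 -4.30856198e+00]
S [165.3  48.7] [177.1  55.2]
M [565.5 133.4] [543.9 133.4]
L [ 58.8 206.2] [ 84.6 199.1]
O [345.6 148.3] [343.5 147.1]
```

View pics/w9.png

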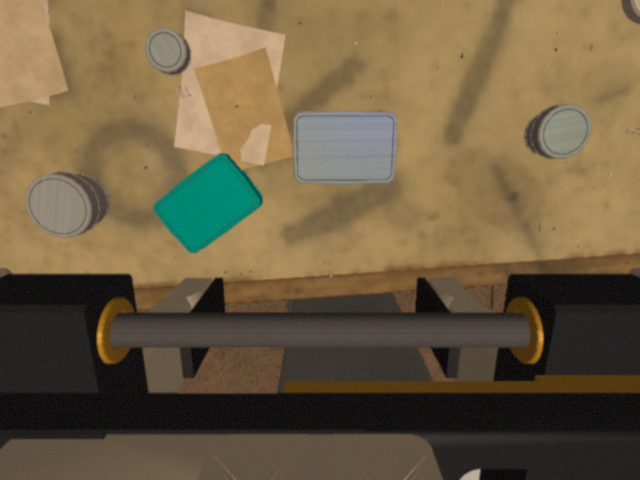

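All four tins are lidded: small (167,51), large (62,205), oblong (345,148) and medium (562,132). They are centred, level and match the predicted home positions. The turquoise look-alike is untouched.

```bash
python3 -c "
from plant import close_job
print(close_job())"
```

```text
the job is handed in; nothing more can be done
None
```

All four tins are closed with their own lids and the job was handed in at about 38 s of the 106 s allowed; the hand-in returned no verdict, but the last image showed every lid centred and level, with the small lid the only one I did not confirm by contact force.

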